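# Press an overcap home with bench-mounted locking pliers and release them

### The job

The overcap on the sled has only been started on its neck. Slide the sled along the guide of the bench-mounted locking pliers and bear on the end stop for half a second with about 10 N, then let go of it; push the upper handle over centre, bear on it in its locked position for half a second with about 10 N and take your hand off, so that the cap is pressed fully home and the pliers stay locked by themselves; then flick the release lever at the tail so that they spring open, and leave the sled in the guide. Keep every push under 25 N and leave the beaker and the two bottles alone.

Things in the scene. Friction and masses are not known exactly. Their poses are not given: they have to be found in the camera images.
- pliers: Steel locking pliers on an aluminium base plate 415 x 90 x 10 mm fixed to the table. Origin on the table under the jaw pad's axis; x runs from jaws to handles, z up, parts central on y = 0. Plate from x = -75 to +340, top at z = 10. Upper jaw with a sprung pad 30 mm across over x = 0, underside at z = 80 when open. Handle hinge at x = 108, z = 75.
- guide_mouth (a point): Middle of the open end of the guide, on the plate's top, x = -54 mm in the pliers' frame. The guide is two rails 10 mm high (tops 20 mm above the table), 43 mm apart inside from x = -30 to +30, flaring out to about 54 mm apart at the mouth. The sled enters here along +x, sliding on the plate.
- end_stop: Fixed steel block 12 x 42 x 14 mm at the inner end of the guide, with an adjusting screw (9 mm head, 16 mm above the table) towards the sled. Origin on the plate at x = 28 mm in the pliers' frame, axes as the pliers'. The screw's face, on which the sled's nose bears, stands 0 to 12 mm in front of the origin: set anew each time, unmeasured. Rigid: bear on it with 5 to 16 N, never over 25.
- sled: Loose aluminium sled, about 0.45 kg, 40 mm wide, 12 thick, flat on the table. Origin on its underside below the cap's axis; x points to its nose at +22 mm (34 wide), tail at -106. Grip fin near the tail: centre x = -85, 32 mm long in x, 12 thick in y, z = 12 to 52. Overcap at the origin. Seated: on the plate, nose on the stop screw, axes along the pliers'.
- cap_top (a point): Centre of the top of the plain overcap (24 mm across, 36 mm tall) on the sled; 60 mm above the sled's underside with the cap as started, 54 mm when fully home. The cap cannot come off.
- cap_press (a joint): How far the overcap is pressed on to its neck, m: 0 just started, 0.006 fully home. It stays where it is pushed; pushing it takes about 6 N.
- handle (a joint): Upper handle: steel bar 26 mm wide, 12 thick, reaching 145 mm from its hinge to +x. 0 = open (raised 0.79 rad), grows as pushed down; 0.62 = centre; 0.79 = level. A stop screw under it, set differently each time, ends its travel at 0.70 to 0.79. With the sled in place the push rises to about 10 N, falls to nothing at the centre, then the handle drops on its stop and stays. Before, it springs open.
- handle_pad (a point): Point on the handle's top face, 115 mm from its hinge, where it is pushed down; in the pliers' frame x = 185, z = 161 mm when open, x = 223, z = 81 to 91 when locked (by the stop screw, not measured). On this rigid stop bear with 5 to 16 N, held; never push with over 25 N.
- lever (a joint): Release lever, a small rocker at the tail of the pliers, hinge at x = 266, z = 45 mm. 0 at rest; grows, to 0.62 at its firm stop, as its paddle is pushed down (about 32 mm). From 0.03 to 0.22 on its tail lifts the locked handle; at about 0.4 the handle passes the centre and springs open. Needs up to about 6 N and springs back when let go. Never push with over 25 N.
- lever_paddle (a point): Centre of the top face of the release lever's paddle (36 mm long in the pliers' x, 26 mm wide), beyond the tip of the handle: x = 320, z = 58 mm in the pliers' frame at rest.
- beaker: Empty plastic beaker, 76 mm across, 94 mm tall, a bystander; origin at the centre of its underside.
- pump_bottle: Serum bottle with bare pump, 41 mm across, 101 mm tall, a bystander; origin at the centre of its underside.
- capped_bottle: Serum bottle with overcap, 41 mm across, 114 mm tall, a bystander; origin at the centre of its underside.

How it is judged:
By the outcome, as a careful person would: the job done as asked, in the order asked, and still so for the second after the job is handed in, with the robot touching nothing.
It also fails if it takes over 72 s, if anything falls off the work surface, if the arm or the gripper's body presses on something with over 40 N, if the wrist force passes 120 N, or if a joint passes its speed limit or range.

### The arm

A 6-joint arm with a two-finger parallel gripper is mounted at the origin on the work surface; the furniture and walls round the work are solid. World frame = base frame: x ahead of the robot, y to its left, z up, the work surface at z = 0. Lengths are in mm, angles in rad, forces in N, time in s.
With the tool pointing down it reaches from about 225 to 725 mm from the base axis. Payload 3.1 kg.
Tool frame: the origin (TCP) lies at the very end of the fingers, on their centre line; the grasp point (between the pads) lies 19 mm behind it; z points along the fingers, y is the line along which they close (so a half turn about z gives the same grasp; the last joint's range is limited). The gripper opens to 85 mm and grips with 20 to 120 N. Pads are 22 mm wide; open, the fingers measure 114 mm over their backs; the gripper's body (76 mm by 85 mm) begins 54 mm behind the grasp point. The pads swing forward as they close: fully open they stand 13 mm farther back than shut.
Start: joints at [1.139, 0.048, 0.099, 1.622, 0, 1.443], TCP at [157.06, 500.949, 231.312] pointing down, gripper open.
Joint ranges: [-2.91, 2.91], [-0.99, 1.94], [-1.21, 1.42], [-2.12, 2.29], [-1.49, 1.47], [-3.14, 3.14]. Speed limits (rad/s): [2.79, 2.79, 3.14, 3.14, 3.14, 3.14].

### API

Orientations are given as a rotation vector (axis times angle).
In Python, from cell import r gives the robot as it stands.
- The arm moves only by the shell command python3 -m handwheel 'ROWS' [FORCE]. ROWS is JSON, a list of rows, each a list of 7 numbers: the shift along the tool's x, y, z in m, then the turn, a rotation vector about the tool's x, y, z in rad, then the opening, from 0 (shut) to 1 (fully open). A call has 1 to 8 rows; each row is the pose to reach, as a shift and turn from the pose commanded when the call began, along the tool's axes at that moment; what a row does not reach only later rows make up. A row lasts 1/8 s, in which the tool goes at most 62.5 mm and 10.7 degrees, less where a joint would pass 70% of its speed; a pose out of reach is approached as far as the arm can. A call with a gripper value outside its range is refused whole. The fingers move at their own pace and stop on an object; FORCE is the grip in N (left out, the last holds). Time passes only in rows, so rows that repeat a pose let the fingers close. It gives the time, the measured TCP pose, the force, the opening and the grip force at its end, in the units of the state.
- r.state(): the state, without advancing time (a new reading comes with each control period).
- r.get_image(name): name is "scene" or "top" or "wrist"; returns (picture, depth): 420x560x3 uint8, red, green, blue; 420x560 float32, mm along the optical axis (not along the pixel's ray), 0 where there is no reading.
- r.camera_model(name): a dict with "fx", "fy", "cx", "cy" (pixels), "R" (3x3) and "t" (3): a world point X has camera coordinates R X + t. Camera axes: x right, y down, z forward; pixel columns grow to the right and rows downward; lengths in mm; the calibration is good to about 2 mm. A picture is of the moment at which its call begins: read the wrist's pose just before it. camera_model takes no time and is no camera call; for the wrist camera it gives the pose at the moment of the call.
- r.job_done(): hands the job in; it is judged then, once.
The state is a dict: "clock": time; "qpos": joint angles; "joint_velocities": joint speeds; "joint_efforts": joint torques, N m; "eef_pos": TCP position; "tool_rot": TCP orientation; "force": force on the tool from outside, world axes, zero at the start; "ft_torque": the same for the moment, N m; "opening": finger opening in mm; "finger_force": force on a finger pad.
Only numpy, scipy, OpenCV 4.12 (cv2) and the standard library are available. Lean on these libraries where they do the work, as an engineer would, in place of code of your own. Each camera call takes 0.05 s, during which the arm holds its last target. There are 200 camera calls.

## Working session

There is one attempt and no reset: what is moved stays moved. The work goes in short steps, Python scripts to look and compute and a shell command to move; the robot and the scene stay as the last step left them, time stands still between calls to the robot, and variables do not carry over. Pictures are saved under pics/ and viewed, at most 13 in all, crops included, and the job is handed in when it is done.

```bash
ls; mkdir -p pics; cat > h.py <<'E'
import numpy as np,cv2,json
from scipy.spatial.transform import Rotation as R
from cell import r
def snap(n,f):
    m=r.camera_model(n);p,d=r.get_image(n);cv2.imwrite('pics/'+f+'.png',p[:,:,::-1]);np.savez('pics/'+f+'.npz',d=d,**{k:np.array(m[k]) for k in m});return p,d,m
def load(f):
    return np.load('pics/'+f+'.npz')
def w(z,u,v,dep=None):
    d=z['d']
    if dep is None:
        a=d[int(v)-1:int(v)+2,int(u)-1:int(u)+2];dep=np.median(a[a>0])
    c=np.array([(u-z['cx'])/z['fx']*dep,(v-z['cy'])/z['fy']*dep,dep])
    return z['R'].T@(c-z['t'])
def onz(z,u,v,h):
    ray=z['R'].T@np.array([(u-z['cx'])/z['fx'],(v-z['cy'])/z['fy'],1]);o=-z['R'].T@z['t']
    return o+ray*(h-o[2])/ray[2]
E
python3 - <<'E'
from h import *
for n in("top","scene"):
    p,d,m=snap(n,n+'1'); print(n,m)
s=r.state();print(s)
E
```

```text
pics
top {'fx': 380.04724183354335, 'fy': 380.04724183354335, 'cx': 280.97391214933907, 'cy': 208.08518450623234, 'R': array([[-0.00332721, -0.99998231,  0.00492944],
       [-0.9958134 ,  0.00286295, -0.09136454],
       [ 0.09134881, -0.0052128 , -0.99580531]]), 't': array([ -21.91113775,  543.50939968, 1056.25277675])}
scene {'fx': 415.1706626896527, 'fy': 415.1706626896527, 'cx': 283.9355939059975, 'cy': 210.93925882915553, 'R': array([[ 0.91498924, -0.40342924, -0.00628726],
       [-0.17597016, -0.38498596, -0.90599134],
       [ 0.36308289,  0.83007871, -0.42324952]]), 't': array([-474.54113661,  178.23488144, 1039.23996757])}
{'clock': 0.1, 'qpos': array([1.13919463e+00, 4.86764729e-02, 9.77066065e-02, 1.62197768e+00,
       1.63580113e-05, 1.44299222e+00]), 'joint_velocities': array([ 0.00016276, -0.00306702,  0.0024381 , -0.00010792,  0.00109517,
        0.00105413]), 'joint_efforts': array([ 2.18227498e-03, -3.39850509e+01,  3.20936501e+01,  1.58340210e-02,
       -2.07183361e-04,  5.39779549e-06]), 'eef_pos': array([156.82522135, 500.4444818 , 230.21029355]), 'tool_rot': array([-0.47527868, -3.10481467,  0.00324009]), 'force': array([ 0.59496277,  0.27469118, -1.04744131]), 'ft_torque': array([-0.01129982,  0.01324108, -0.02954435]), 'finger_force': 0.0, 'opening': 85.88432250391755}
```

View pics/top1.png

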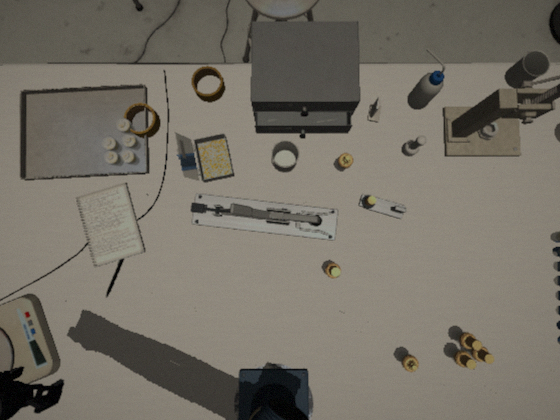

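View pics/scene1.png

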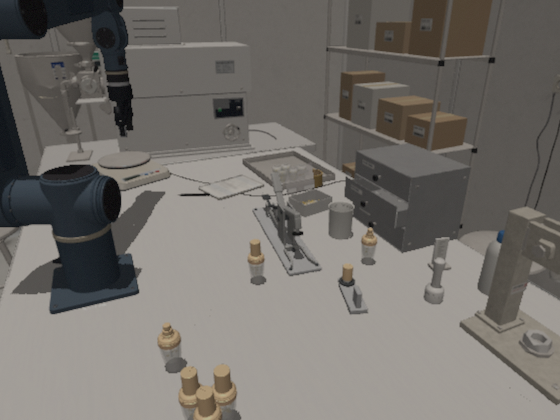

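The top view shows the pliers from the jaw at about (317,221) to the tail at (197,207). The sled has its cap at (370,201) and its fin at (398,210). I'll enlarge this area.

```bash
python3 - <<'E'
from h import *
p=cv2.imread('pics/top1.png')[180:260,185:415]
# 230x80 -> x3.4
a=cv2.resize(p[:,110:],None,fx=6,fy=6,interpolation=cv2.INTER_CUBIC)   # u=295+x/6
b=cv2.resize(p[:60,:120],None,fx=6,fy=6,interpolation=cv2.INTER_CUBIC)[:,:720] 
a=cv2.convertScaleAbs(a,alpha=1.3)
cv2.imwrite('pics/c1.png',a)
cv2.imwrite('pics/c2.png',cv2.resize(p[:,:160],None,fx=5,fy=5,interpolation=cv2.INTER_CUBIC))
E
```

```text
(no output)
```

View pics/c1.png

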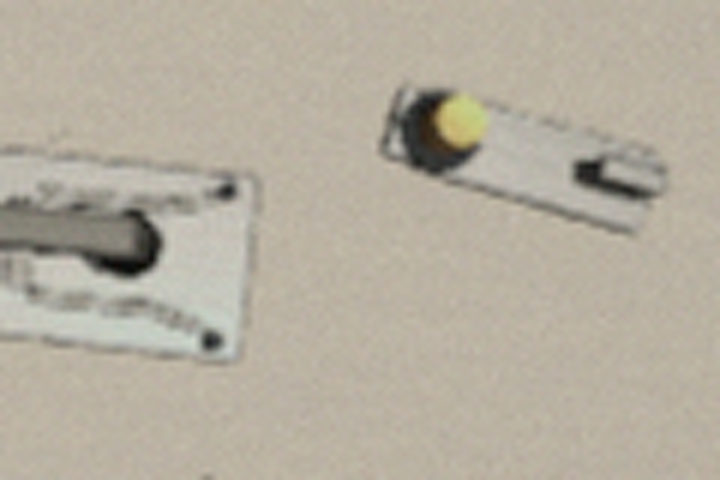

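View pics/c2.png

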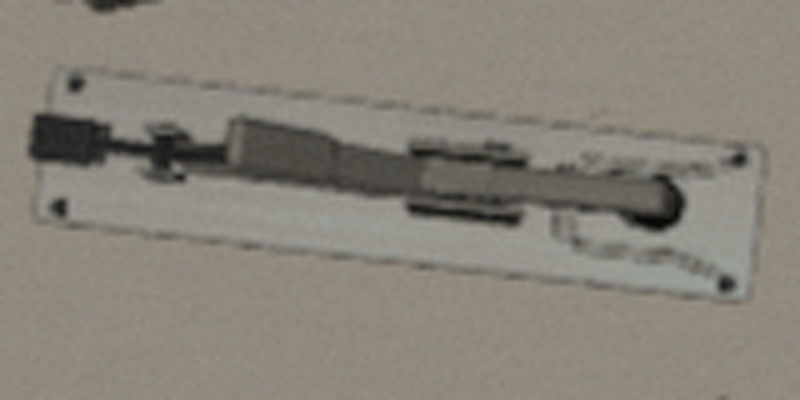

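Enlarged, the plate corners are at c1 (260,172) and (238,360), and c2 (55,68) and (35,220). The sled's nose corners are at (402,82) and (380,155), its tail corners at (668,158) and (635,235), and its cap at (462,122).

```bash
python3 - <<'E'
from h import *
z=load('top1')
f=lambda x,y:(295+x/6-.4,180+y/6-.4)
g=lambda x,y:(185+x/5-.4,180+y/5-.4)
P=[onz(z,*q,10) for q in (f(260,172),f(238,360),g(55,68),g(35,220))]
S=[onz(z,*q,12) for q in (f(402,82),f(380,155),f(668,158),f(635,235))]
for a in (P,S):
    print(np.round(a,1)); L=[np.linalg.norm(a[i]-a[j]) for i,j in((0,1),(2,3),(0,2),(1,3))];print(np.round(L,1))
n=(P[0]+P[1])/2;t=(P[2]+P[3])/2;d=t-n;ang=np.arctan2(d[1],d[0]);u=np.array([np.cos(ang),np.sin(ang)])
c=(n+t)/2;print('pliers',ang,c[:2]-u*132.5)
n=(S[0]+S[1])/2;t=(S[2]+S[3])/2;d=n-t;ang=np.arctan2(d[1],d[0]);u=np.array([np.cos(ang),np.sin(ang)])
c=(n+t)/2;print('sled',ang,c[:2]+u*42, 'cap',onz(z,*f(462,122),60),w(z,*f(462,122)),'fin',w(z,*f(635,175)),onz(z,*f(635,175),52))
s=r.state();M=R.from_rotvec(s['tool_rot']).as_matrix();print(M)
m=r.camera_model('wrist');print(M.T@m['R'].T, M.T@(-m['R'].T@m['t']-s['eef_pos']),m['fx'])
E
```

```text
[[ 543.8 -188.1   10. ]
 [ 453.7 -176.    10. ]
 [ 588.7  223.    10. ]
 [ 500.8  233.    10. ]]
[ 90.9  88.5 413.6 411.7]
[[ 587.  -257.    12. ]
 [ 551.7 -245.6   12. ]
 [ 549.8 -384.2   12. ]
 [ 512.8 -367.1   12. ]]
[ 37.1  40.8 132.5 127.6]
pliers 1.4590392987940866 [ 506.99657032 -108.69058696]
sled 1.274060162306799 [ 562.59940471 -273.33902161] cap [ 562.10381854 -273.70151452   60.        ] [ 562.34764521 -274.23252278   57.83729565] fin [ 538.05072462 -355.03354909   52.57221251] [ 538.10165958 -355.21741413   52.        ]
[[-9.54207200e-01  2.99145086e-01 -9.14770007e-04]
 [ 2.99146343e-01  9.54205258e-01 -1.94710447e-03]
 [ 2.90411615e-04 -2.13159121e-03 -9.99997686e-01]]
[[ 9.71090806e-04 -9.62186327e-01 -2.72390397e-01]
 [ 9.99999465e-01  1.03112577e-03 -7.72598090e-05]
 [ 3.55207090e-04 -2.72390177e-01  9.62186814e-01]] [  68.77742374   -1.029806   -141.93530372] 331.66772101487726
```

```bash
python3 -m handwheel '[[-0.03,-0.03,0,0,0,0,1],[-0.07,-0.07,0,0,0,0,1],[-0.105,-0.105,0,0,0,0,1],[-0.14,-0.14,0,0,0,0,1],[-0.175,-0.175,0,0,0,0,1],[-0.21,-0.21,0,0,0,0,1],[-0.245,-0.245,0,0,0,0,1],[-0.28,-0.275,0,0,0,0,1]]'; python3 -m handwheel '[[-0.035,-0.035,0,0,0,0.17,1],[-0.07,-0.07,0,0,0,0.345,1],[-0.105,-0.105,0,0,0,0.52,1],[-0.14,-0.14,0,0,0,0.69,1],[-0.18,-0.175,0,0,0,0.865,1],[-0.215,-0.21,0,0,0,1.04,1],[-0.25,-0.245,0,0,0,1.21,1],[-0.284,-0.277,0,0,0,1.38,1]]'
python3 -m handwheel '[[0,0,0,0,0,0,1],[0,0,0,0,0,0,1]]'
python3 - <<'E'
from h import *
p,d,m=snap('wrist','w1');s=r.state();print(s['qpos'],s['force'])
E
```

```text
clock: 1.1
eef_pos: [342.2, 153.2, 231.0]
tool_rot: [-0.476, -3.105, -0.0]
force: [0.9, 0.4, 0.1]
opening: 85.2
finger_force: 0.0
clock: 2.1
eef_pos: [530.4, -196.0, 230.5]
tool_rot: [-2.349, -2.084, 0.0]
force: [1.0, 0.0, -0.3]
opening: 85.7
finger_force: 0.0
clock: 2.35
eef_pos: [529.5, -194.0, 230.6]
tool_rot: [-2.341, -2.092, 0.001]
force: [-0.4, 0.8, -0.3]
opening: 85.3
finger_force: 0.0
[-4.69599261e-01  1.51622368e-01  2.10527899e-01  1.63090894e+00
  3.46353851e-04  1.21280739e+00] [ 0.01859528 -0.06835578 -0.35166489]
```

View pics/w1.png

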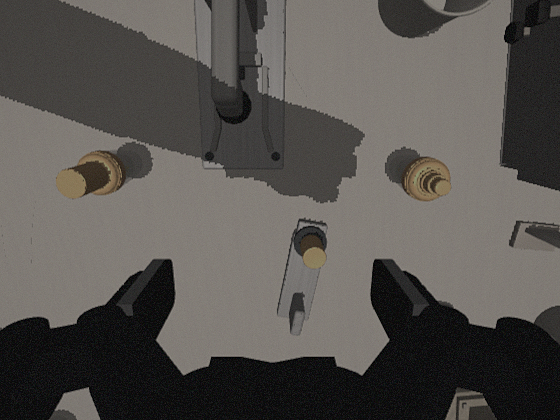

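The wrist view shows the plate's end at about (203,168) to (284,167), with its screws at (208,156) and (276,156). The sled's nose is at (312,221) and its fin at (297,312). I'll enlarge it for precise readings.

```bash
python3 - <<'E'
from h import *
p=cv2.imread('pics/w1.png')
a=cv2.resize(p[60:180,190:300],None,fx=3.5,fy=5,interpolation=cv2.INTER_CUBIC)
b=cv2.resize(p[210:340,265:340],None,fx=5,fy=4.6,interpolation=cv2.INTER_CUBIC)
h=598
c=np.hstack([cv2.resize(a,(385,598)),cv2.resize(b,(375,598))])
cv2.imwrite('pics/c3.png',cv2.LUT(c,(255*(np.arange(256)/255.)**.5).astype(np.uint8)))
E
```

```text
(no output)
```

View pics/c3.png

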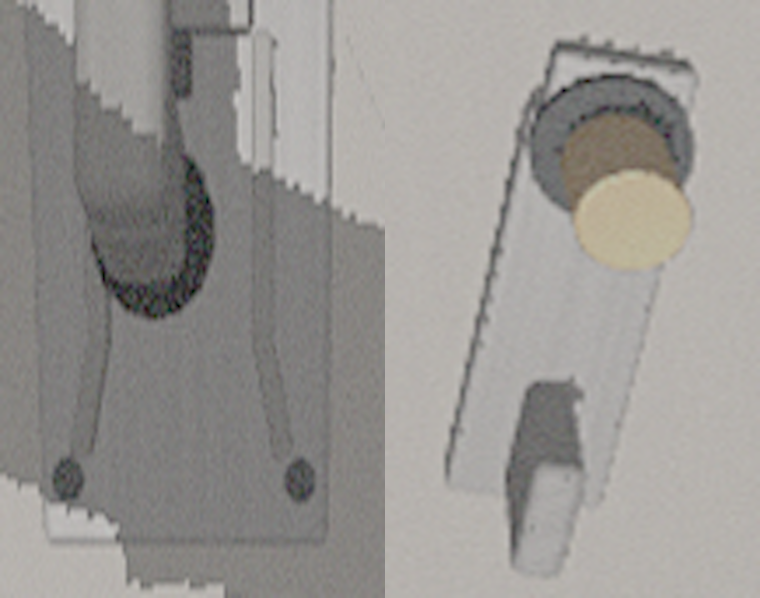

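```bash
python3 - <<'E'
from h import *
z=load('w1')
f=lambda x,y:(190+x/3.5-.4,60+y/4.983-.4)
g=lambda x,y:(265+(x-385)/5-.4,210+y/4.6-.4)
I={}
for n,q,h in [('endL',f(45,541),10),('endR',f(326,541),10),('LtopEdge',f(27,60),10),('RtopEdge',f(331,5),10),('scrL',f(68,480),11),('scrR',f(300,480),11),('mouthLi',f(92,455),20),('mouthRi',f(277,460),20),('kinkL',f(110,335),20),('kinkR',f(255,340),20),('railR top',f(253,40),20),('noseL',g(557,42),12),('noseR',g(695,68),12),('tailL',g(447,482),12),('cap',g(633,220),60),('fin',g(548,520),52),('fin f',g(556,463),52),('fin b',g(534,575),52)]:
    I[n]=onz(z,*q,h);print(n,np.round(I[n],1),np.round(w(z,*q),1))
P=np.array([507.,-108.7])
for ang in(1.459,):
  u=np.array([np.cos(ang),np.sin(ang)]);v=np.array([-u[1],u[0]])
  for n in I: print(n,np.round([(I[n][:2]-P)@u,(I[n][:2]-P)@v],1))
d=z['d']
# jaw top height
for q in [(225,40),(228,60),(231,90),(225,10)]: print(np.round(w(z,*q),0))
E
```

```text
endL [ 453.7 -176.8   10. ] [ 451.2 -178.3   -1. ]
endR [ 541.6 -186.5   10. ] [ 5.417e+02 -1.883e+02 -5.000e-01]
LtopEdge [465.2 -78.3  10. ] [ 4.631e+02 -7.690e+01 -3.000e-01]
RtopEdge [554.3 -77.8  10. ] [554.4 -77.5   7.8]
scrL [ 463.3 -164.2   11. ] [ 463.8 -164.    13.1]
scrR [ 534.9 -172.2   11. ] [ 535.  -171.9   13.5]
mouthLi [ 473.2 -158.8   20. ] [ 472.5 -159.2   15.9]
mouthRi [ 528.6 -166.1   20. ] [ 528.3 -167.2    9.6]
kinkL [ 482.4 -135.    20. ] [ 481.4 -135.1   13.5]
kinkR [ 524.9 -140.7   20. ] [ 524.9 -140.8   19. ]
railR top [531.3 -83.1  20. ] [531.1 -81.8   9.8]
noseL [ 554.1 -246.1   12. ] [ 5.546e+02 -2.500e+02  2.000e-01]
noseR [ 584.9 -256.4   12. ] [ 585.9 -258.9    4.9]
tailL [ 515.7 -367.7   12. ] [ 515.6 -369.2    9.7]
cap [ 563.6 -273.4   60. ] [ 563.8 -274.2   58.2]
fin [ 539.4 -353.9   52. ] [ 539.4 -354.3   51.4]
fin f [ 542.6 -338.4   52. ] [ 542.6 -340.1   49.5]
fin b [ 534.8 -369.    52. ] [ 534.8 -370.2   50.4]
endL [-73.6  45.3]
endR [-73.5 -43.1]
LtopEdge [25.5 45. ]
RtopEdge [ 36.  -43.5]
scrL [-60.   37.2]
scrR [-59.9 -34.9]
mouthLi [-53.6  28. ]
mouthRi [-54.6 -27.8]
kinkL [-28.8  21.5]
kinkR [-29.8 -21.4]
railR top [ 28.2 -21.3]
noseL [-131.3  -62.1]
noseR [-138.1  -93.9]
tailL [-256.4  -37.5]
cap [-157.3  -74.6]
fin [-240.   -59.5]
fin f [-224.3  -61. ]
fin b [-255.6  -56.7]
[511. -77. 131.]
[511. -90. 134.]
[ 511. -109.  139.]
[513. -58. 126.]
```

```bash
python3 -m handwheel '[[-0.03,0.006,0,0,0,0.04,1],[-0.08,0.013,0,0,0,0.09,1],[-0.13,0.021,0.02,0,0,0.14,1],[-0.158,0.0265,0.06,0,0,0.18,1],[-0.158,0.0265,0.115,0,0,0.18,0.7],[-0.158,0.0265,0.165,0,0,0.18,0.7],[-0.158,0.0265,0.195,0,0,0.18,0.7],[-0.158,0.0265,0.206,0,0,0.18,0.7]]' 
python3 -m handwheel '[[0,0,0,0,0,0,0.3],[0,0,0,0,0,0,0],[0,0,0,0,0,0,0],[0,0,0,0,0,0,0],[0,0,0,0,0,0,0],[0,0,0,0,0,0,0]]' 60
```

```text
clock: 3.4
eef_pos: [537.2, -351.8, 23.1]
tool_rot: [-2.516, -1.873, 0.002]
force: [-0.1, 0.6, 0.7]
opening: 59.7
finger_force: 0.0
clock: 4.15
eef_pos: [539.9, -355.5, 28.1]
tool_rot: [2.519, 1.871, 0.002]
force: [-0.3, 0.5, 6.2]
opening: 10.8
finger_force: 59.8
```

```bash
python3 -m handwheel '[[0,0,0,0,0,0,0],[0,0,0,0,0,0,0]]'
python3 -m handwheel '[[0,0,-0.006,0,0,0,0],[0,0,-0.012,0,0,0,0],[0,0,-0.018,0,0,0,0],[0,0,-0.018,0,0,0,0],[0,0,-0.018,0,0,0,0]]'
python3 - <<'E'
from h import *
p,d,m=snap('wrist','w2');s=r.state();print(s)
E
```

```text
clock: 4.4
eef_pos: [539.9, -355.5, 28.1]
tool_rot: [2.519, 1.871, 0.002]
force: [-1.0, 0.9, 6.3]
opening: 10.9
finger_force: 59.8
clock: 5.03
eef_pos: [538.5, -354.4, 43.1]
tool_rot: [-2.522, -1.873, 0.0]
force: [-0.4, 0.2, -3.4]
opening: 10.8
finger_force: 58.5
{'clock': 5.075, 'qpos': array([-6.85989100e-01,  3.94446032e-01,  1.28408538e-01,  1.30545411e+00,
       -3.28246803e-05,  1.17782183e+00]), 'joint_velocities': array([-0.00110657,  0.00076148, -0.00249873,  0.00130019,  0.002094  ,
        0.00011466]), 'joint_efforts': array([-7.39565265e-03, -4.88399363e+01,  3.34500861e+01,  4.93805052e-02,
        1.45462803e-01,  4.49044801e-04]), 'eef_pos': array([ 538.40149851, -354.29982206,   42.90677442]), 'tool_rot': array([-2.52140254e+00, -1.87295143e+00,  3.15818886e-04]), 'force': array([ 0.13195379, -0.12729394, -4.26929509]), 'ft_torque': array([-0.09614911,  0.09210142, -0.00888003]), 'finger_force': 58.50858449935913, 'opening': 10.915828578042747}
```

View pics/w2.png

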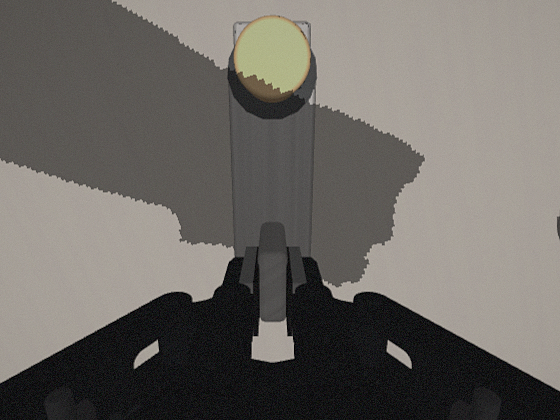

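The wrist view shows the sled gripped and straight: its nose centre is at (272,22) and the fin at (273,270). The force reading matches its lifted weight. Next I move it in front of the guide.

```bash
python3 -m handwheel '[[0.006,-0.010,0,0,0,-0.03,0],[0.015,-0.027,0,0,0,-0.07,0],[0.030,-0.045,0,0,0,-0.11,0],[0.045,-0.060,0,0,0,-0.15,0],[0.055,-0.068,0,0,0,-0.175,0],[0.059,-0.070,0,0,0,-0.181,0],[0.059,-0.070,0,0,0,-0.181,0],[0.059,-0.070,0,0,0,-0.181,0]]'
python3 - <<'E'
from h import *
p,d,m=snap('wrist','w3');s=r.state();print(s['eef_pos'],s['tool_rot'],s['force'])
cv2.imwrite('pics/c4.png',cv2.LUT(cv2.resize(cv2.imread('pics/w3.png')[0:140,200:340],None,fx=5,fy=4.28,interpolation=cv2.INTER_CUBIC),(255*(np.arange(256)/255.)**.5).astype(np.uint8)))
E
```

```text
clock: 6.08
eef_pos: [489.1, -278.4, 43.5]
tool_rot: [2.342, 2.093, -0.0]
force: [-0.3, -0.3, -3.7]
opening: 10.9
finger_force: 58.7
[ 489.04778419 -278.47432556   43.46332368] [ 2.34216821e+00  2.09252158e+00 -6.12120347e-05] [ 0.26911511  0.23311918 -4.11143182]
```

View pics/c4.png

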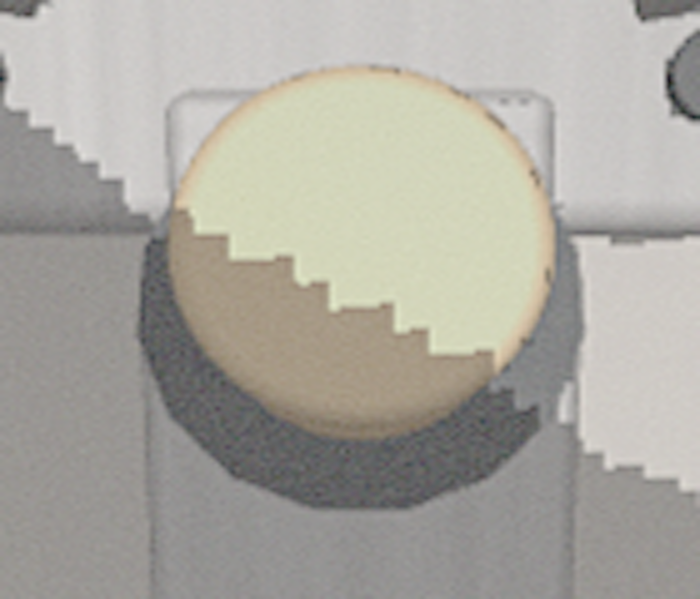

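The crop shows the nose edges at 168 and 553, the left rail's inner end at about 45 and the right one's at about 637. The screws' inner edges are at about 5 and 667. I'll work out the lateral offset.

```bash
python3 - <<'E'
from h import *
z=load('w3')
M=R.from_rotvec([2.34216821e+00,2.09252158e+00,0]).as_matrix();t=np.array([489.05,-278.47,43.46])
f=lambda x,y:(200+x/5-.4,y/4.28-.4)
for n,q,h in [('noseL',f(168,110),27),('noseR',f(553,110),27),('midL',f(150,560),27),('midR',f(575,560),27),('railL',f(45,5),20),('railR',f(637,10),20),('sL',f(5,75),11),('sR',f(667,75),11),('plateedgeL',f(60,234),10),('plateedgeR',f(640,236),10)]:
    x=onz(z,*q,h);print(n,np.round(x,1),np.round(M.T@(x-t),1))
# screw centroids: dark blobs
g=cv2.cvtColor(cv2.imread('pics/w3.png'),cv2.COLOR_BGR2GRAY)
for a in (slice(180,206),slice(328,352)): print(g[17,a])
print(g[1,170:220]);print(g[1,315:350])
E
```

```text
noseL [ 484.1 -173.4   27. ] [103.8 -16.7  16.4]
noseR [ 517.  -177.1   27. ] [103.9  16.4  16.4]
midL [ 476.1 -216.9   27. ] [ 59.7 -19.8  16.4]
midR [ 515.5 -221.3   27. ] [59.8 19.8 16.4]
railL [ 474.1 -160.9   20. ] [115.1 -28.   23.4]
railR [ 526.  -167.2   20. ] [114.8  24.2  23.4]
sL [ 468.1 -164.5   11. ] [110.9 -33.7  32.4]
sR [ 530.  -171.4   11. ] [111.   28.6  32.4]
plateedgeL [ 470.5 -180.8   10. ] [ 95.  -29.4  33.4]
plateedgeR [ 526.5 -187.3   10. ] [94.8 27.  33.4]
[ 26  29  39  37  36  39  33  39  39  33  27  36  30  45  75  69  66  68
  74  54  32  97 170 162 163 159]
[158 152 153 160 154  27  29  71  70  65  69  65  66  70  64  67  69  68
  62  62  66  68  69  63]
[ 90  84  83  78 107 112 128 165 166 157 158 163 164 163 164 160 157 160
 162 161 162 162 158 165 166 138  93  50  37  39  42  52  40  50  52  41
  35  72 144 135 135 166 165 168 172 168 171 165 162 158]
[157 157 154 155 153 158 155 153 156 154 159 142  31  46  47  50  46  46
  48  45  45  44  37  40  60  98 164 160 152 155 158 154 155 156 153]
```

```bash
python3 -m handwheel '[[0,-0.001,0.002,0,0,0,0],[0,-0.0018,0.004,0,0,0,0],[0.006,-0.0018,0.004,0,0,0,0],[0.014,-0.0018,0.004,0,0,0,0],[0.022,-0.0018,0.004,0,0,0,0],[0.028,-0.0018,0.004,0,0,0,0],[0.03,-0.0018,0.004,0,0,0,0]]'
python3 -m handwheel '[[0.005,0,0,0,0,0,0],[0.011,0,0,0,0,0,0],[0.018,0,0,0,0,0,0],[0.024,0,0,0,0,0,0],[0.028,0,0,0,0,0,0],[0.03,0,0,0,0,0,0],[0.03,0,0,0,0,0,0]]'
```

```text
clock: 7.0
eef_pos: [490.3, -247.1, 39.4]
tool_rot: [2.341, 2.095, -0.0]
force: [0.4, 0.5, -4.0]
opening: 11.0
finger_force: 58.7
clock: 7.88
eef_pos: [493.6, -217.9, 39.4]
tool_rot: [2.342, 2.094, -0.0]
force: [-0.4, 0.5, -5.2]
opening: 10.5
finger_force: 58.7
```

```bash
python3 -m handwheel '[[0,0,0.001,0,0,0,0],[0.003,0,0.0015,0,0,0,0],[0.007,0,0.0015,0,0,0,0],[0.011,0,0.0015,0,0,0,0],[0.014,0,0.0015,0,0,0,0],[0.015,0,0.0015,0,0,0,0],[0.015,0,0.0015,0,0,0,0]]'
python3 -m handwheel '[[0.001,0,0,0,0,0,0],[0.002,0,0,0,0,0,0],[0.003,0,0,0,0,0,0],[0.004,0,0,0,0,0,0]]'
```

```text
clock: 8.75
eef_pos: [495.5, -203.0, 38.1]
tool_rot: [2.342, 2.094, 0.001]
force: [0.3, -0.5, -1.4]
opening: 11.0
finger_force: 59.2
clock: 9.25
eef_pos: [495.9, -199.3, 38.1]
tool_rot: [2.342, 2.093, -0.0]
force: [0.6, -1.9, 0.1]
opening: 10.8
finger_force: 59.3
```

```bash
for i in 1 ; do python3 -m handwheel '[[0.001,0,0,0,0,0,0],[0.002,0,0,0,0,0,0],[0.002,0,0,0,0,0,0]]'; done;  python3 -m handwheel '[[0.001,0,0,0,0,0,0],[0.002,0,0,0,0,0,0],[0.002,0,0,0,0,0,0]]'; 
```

```text
clock: 9.62
eef_pos: [496.1, -197.1, 38.1]
tool_rot: [2.342, 2.093, 0.0]
force: [0.3, -2.1, 1.0]
opening: 10.7
finger_force: 59.4
clock: 10.0
eef_pos: [496.2, -196.2, 38.1]
tool_rot: [2.341, 2.092, -0.002]
force: [-0.5, -4.8, 0.9]
opening: 10.3
finger_force: 59.4
```

```bash
python3 -m handwheel '[[0.001,0,0,0,0,0,0],[0.002,0,0,0,0,0,0],[0.002,0,0,0,0,0,0]]'
```

```text
clock: 10.38
eef_pos: [496.3, -196.0, 38.5]
tool_rot: [2.34, 2.089, -0.007]
force: [-0.9, -8.7, 1.0]
opening: 10.7
finger_force: 59.4
```

```bash
python3 -m handwheel '[[0.001,0,0,0,0,0,0],[0.0015,0,0,0,0,0,0],[0.0015,0,0,0,0,0,0],[0.0015,0,0,0,0,0,0],[0.0015,0,0,0,0,0,0],[0.0015,0,0,0,0,0,0],[0.0015,0,0,0,0,0,0],[0.0015,0,0,0,0,0,0]]'
```

```text
clock: 11.38
eef_pos: [496.4, -195.9, 38.8]
tool_rot: [2.34, 2.087, -0.01]
force: [-2.1, -11.8, 0.8]
opening: 10.7
finger_force: 59.5
```

```bash
python3 -m handwheel '[[-0.001,0,0,0,0,0,0],[-0.0025,0,0,0,0,0,0],[-0.0035,0,0,0,0,0,0],[-0.0035,0,0,0,0,0,0]]';python3 -m handwheel '[[0,0,0,0,0,0,0.3],[0,0,0,0,0,0,0.4],[0,0,0,0,0,0,0.5],[0,0,0,0,0,0,0.5]]'
python3 - <<'E'
from h import *
p,d,m=snap('wrist','w4');s=r.state();print(s['eef_pos'],s['opening'])
E
```

```text
clock: 11.88
eef_pos: [496.3, -196.1, 38.1]
tool_rot: [2.342, 2.092, -0.002]
force: [-0.9, -5.3, 0.9]
opening: 10.9
finger_force: 59.5
clock: 12.38
eef_pos: [496.0, -194.6, 37.6]
tool_rot: [-2.341, -2.094, -0.0]
force: [-0.4, 0.2, 0.2]
opening: 42.7
finger_force: 0.0
[ 496.08239251 -194.74109986   37.70746049] 42.77963981228756
```

View pics/w4.png

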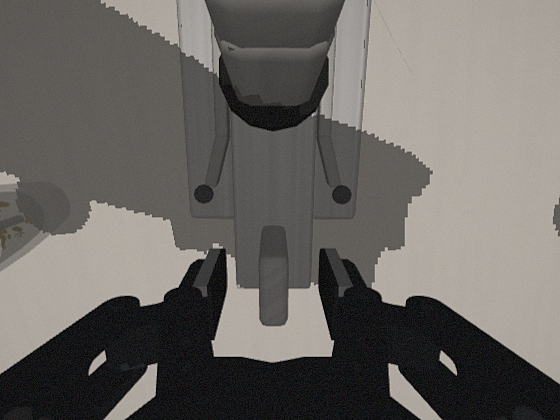

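The sled is seated straight in the guide and the fingers are clear of the fin. I raise the tool, shut the gripper and go over the handle pad.

```bash
python3 -m handwheel '[[0,0,-0.015,0,0,0,0.5],[0,0,-0.05,0,0,0,0.5],[0,0,-0.1,0,0,0,0.2],[0,0,-0.15,0,0,0,0],[0,0,-0.19,0,0,0,0],[0,0,-0.197,0,0,0,0],[0.04,0,-0.197,0,0,0,0],[0.09,0,-0.197,0,0,0,0]]';python3 -m handwheel '[[0.05,0,0,0,0,0,0],[0.1,0,0,0,0,0,0],[0.14,0,0,0,0,0,0],[0.165,0,0,0,0,0,0],[0.171,0,0.01,0,0,0,0],[0.171,0,0.03,0,0,0,0],[0.171,0,0.045,0,0,0,0],[0.171,0,0.05,0,0,0,0]]'
python3 - <<'E'
from h import *
s=r.state();p,d,m=snap('scene','s2');snap('wrist','w5');print(s['eef_pos'],s['tool_rot'],s['force'],s['opening'])
u=np.array([np.cos(1.459),np.sin(1.459)]);v=np.array([-u[1],u[0]]);q=s['eef_pos'][:2]-np.array([507,-108.7]);print(q@u,q@v)
# project handle pad / tcp
P=lambda x,y,h:np.array([*(np.array([507,-108.7])+x*u+y*v),h])
z=load('s2')
for X in (P(185,0,161),P(210,0,182),s['eef_pos']):
    c=z['R']@X+z['t'];print(c[:2]/c[2]*z['fx']+[z['cx'],z['cy']])
cv2.imwrite('pics/c5.png',cv2.resize(cv2.imread('pics/s2.png')[110:270,220:350],None,fx=4,fy=3.7,interpolation=cv2.INTER_CUBIC))
E
```

```text
clock: 13.42
eef_pos: [506.0, -105.4, 234.2]
tool_rot: [-2.345, -2.09, 0.0]
force: [0.8, 1.0, 0.3]
opening: 0.0
finger_force: 0.0
clock: 14.42
eef_pos: [524.1, 63.5, 182.7]
tool_rot: [-2.342, -2.091, 0.004]
force: [-0.1, 0.1, -0.9]
opening: -0.2
finger_force: 0.0
[524.12228662  63.48236532 182.65530181] [-2.34188512 -2.09082401  0.00438413] [-0.0949989   0.07248817 -0.88653436] -0.24271880771245172
173.01770571802408 2.1938860130587567
[276.11210982 180.63869652]
[273.64260863 171.1965844 ]
[276.44693015 175.13284309]
```

View pics/c5.png

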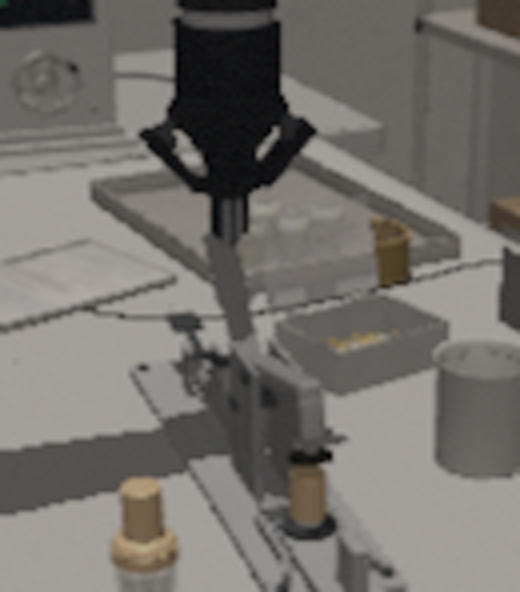

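```bash
python3 -m handwheel '[[0,0,0.008,0,0,0,0],[0,0,0.015,0,0,0,0],[0,0,0.018,0,0,0,0],[0.002,0,0.022,0,0,0,0],[0.004,0,0.025,0,0,0,0],[0.006,0,0.028,0,0,0,0]]'; python3 -m handwheel '[[0.002,0,0.003,0,0,0,0],[0.005,0,0.006,0,0,0,0],[0.008,0,0.009,0,0,0,0]]'
```

```text
clock: 15.28
eef_pos: [526.2, 70.4, 157.1]
tool_rot: [2.342, 2.093, 0.001]
force: [-0.9, 0.3, 1.4]
opening: 0.1
finger_force: 0.6
clock: 15.65
eef_pos: [527.1, 78.2, 147.7]
tool_rot: [2.342, 2.093, -0.0]
force: [1.9, -1.3, 2.2]
opening: 0.1
finger_force: 0.6
```

```bash
python3 -m handwheel '[[0.003,0,0.004,0,0,0,0],[0.0055,0,0.008,0,0,0,0],[0.008,0,0.012,0,0,0,0],[0.01,0,0.016,0,0,0,0],[0.0125,0,0.021,0,0,0,0]]'; python3 -m handwheel '[[0.002,0,0.004,0,0,0,0],[0.004,0,0.008,0,0,0,0],[0.0055,0,0.012,0,0,0,0]]'
```

```text
clock: 16.27
eef_pos: [528.7, 91.2, 126.9]
tool_rot: [-2.342, -2.094, -0.002]
force: [0.4, 0.7, 3.0]
opening: -0.4
finger_force: 1.6
clock: 16.65
eef_pos: [529.0, 96.3, 114.4]
tool_rot: [-2.342, -2.094, -0.0]
force: [0.0, 0.6, 3.9]
opening: -0.3
finger_force: 1.4
```

```bash
python3 -m handwheel '[[0.001,0,0.003,0,0,0,0],[0.002,0,0.006,0,0,0,0],[0.003,0,0.009,0,0,0,0]]'; python3 -m handwheel '[[0.0005,0,0.002,0,0,0,0],[0.001,0,0.004,0,0,0,0],[0.001,0,0.006,0,0,0,0]]'
```

```text
clock: 17.02
eef_pos: [529.2, 99.1, 105.6]
tool_rot: [-2.342, -2.094, 0.0]
force: [0.4, 0.3, 1.7]
opening: 0.0
finger_force: 1.3
clock: 17.4
eef_pos: [529.1, 100.1, 99.5]
tool_rot: [-2.342, -2.093, 0.001]
force: [0.5, 0.3, 2.4]
opening: 0.4
finger_force: 1.0
```

```bash
python3 -m handwheel '[[0.0005,0,0.002,0,0,0,0],[0.001,0,0.004,0,0,0,0],[0.001,0,0.006,0,0,0,0]]'; python3 -m handwheel '[[0,0,0.0015,0,0,0,0],[0,0,0.003,0,0,0,0],[0,0,0.003,0,0,0,0]]'
```

```text
clock: 17.77
eef_pos: [529.2, 101.1, 93.5]
tool_rot: [-2.342, -2.093, 0.001]
force: [0.2, 0.2, 1.9]
opening: -0.1
finger_force: 0.7
clock: 18.15
eef_pos: [528.9, 100.7, 90.2]
tool_rot: [-2.342, -2.093, 0.002]
force: [-0.1, -0.1, -0.0]
opening: -0.1
finger_force: 0.0
```

```bash
python3 -m handwheel '[[0,0,0.0015,0,0,0,0],[0,0,0.003,0,0,0,0],[0,0,0.003,0,0,0,0]]'; python3 -m handwheel '[[0,0,0.001,0,0,0,0],[0,0,0.002,0,0,0,0],[0,0,0.002,0,0,0,0]]'
```

```text
clock: 18.52
eef_pos: [529.3, 100.9, 87.4]
tool_rot: [-2.342, -2.093, 0.001]
force: [0.1, 0.9, 0.6]
opening: -0.1
finger_force: 0.0
clock: 18.9
eef_pos: [529.4, 101.0, 85.7]
tool_rot: [2.342, 2.094, -0.0]
force: [-0.3, 0.4, 0.7]
opening: -0.1
finger_force: 0.0
```

```bash
python3 -m handwheel '[[0,0,0.001,0,0,0,0],[0,0,0.002,0,0,0,0],[0,0,0.002,0,0,0,0]]'; python3 -m handwheel '[[0,0,0.001,0,0,0,0],[0,0,0.002,0,0,0,0],[0,0,0.002,0,0,0,0]]'
```

```text
clock: 19.27
eef_pos: [529.3, 101.0, 83.6]
tool_rot: [-2.342, -2.094, 0.0]
force: [-0.6, -0.8, -0.5]
opening: 0.0
finger_force: 0.0
clock: 19.65
eef_pos: [529.3, 101.0, 81.6]
tool_rot: [-2.342, -2.093, 0.0]
force: [-0.1, -0.6, 0.1]
opening: 0.2
finger_force: 0.0
```

```bash
python3 -m handwheel '[[0,0,0.001,0,0,0,0],[0,0,0.002,0,0,0,0],[0,0,0.002,0,0,0,0]]'
python3 - <<'E'
from h import *
p,d,m=snap('scene','s3');snap('top','t3');s=r.state();print(s['eef_pos'],s['force'])
cv2.imwrite('pics/c6.png',cv2.resize(cv2.imread('pics/s3.png')[120:280,220:350],None,fx=4,fy=3.7,interpolation=cv2.INTER_CUBIC))
E
```

```text
clock: 20.02
eef_pos: [529.6, 101.0, 81.2]
tool_rot: [2.342, 2.093, 0.001]
force: [-3.0, -0.7, 6.1]
opening: 0.0
finger_force: 2.8
[529.55445709 101.01707653  81.17274249] [-2.33284074  0.34245819  5.46693003]
```

View pics/c6.png

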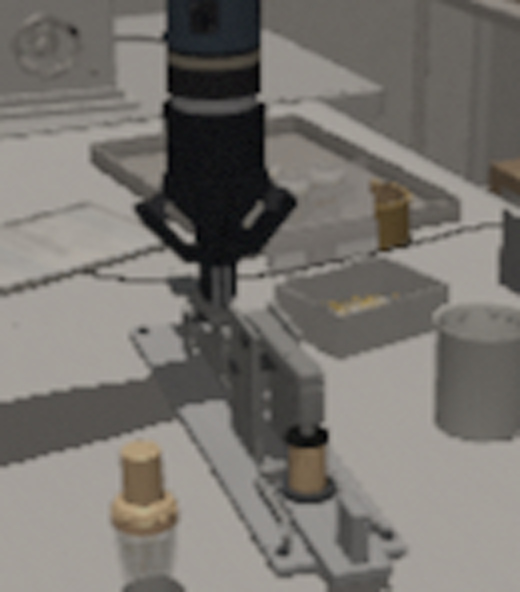

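The handle is down and the jaw pad is on the cap. The tool has met the stop with about 6 N.

```bash
python3 -m handwheel '[[0,0,0.0007,0,0,0,0],[0,0,0.0014,0,0,0,0],[0,0,0.0014,0,0,0,0]]'
```

```text
clock: 20.5
eef_pos: [529.6, 101.0, 81.1]
tool_rot: [2.341, 2.093, 0.002]
force: [-4.5, -0.1, 10.8]
opening: 0.0
finger_force: 5.3
```

```bash
python3 -m handwheel '[[0,0,0,0,0,0,0],[0,0,0,0,0,0,0],[0,0,0,0,0,0,0],[0,0,0,0,0,0,0],[0,0,0,0,0,0,0]]'; python3 -m handwheel '[[0,0,-0.003,0,0,0,0],[0,0,-0.008,0,0,0,0],[0,0,-0.02,0,0,0,0],[0,0,-0.045,0,0,0,0],[0,0,-0.08,0,0,0,0],[0,0,-0.11,0,0,0,0],[0,0,-0.12,0,0,0,0],[0,0,-0.12,0,0,0,0]]'
python3 - <<'E'
from h import *
s=r.state();snap('wrist','w6');z=load('w6')
u=np.array([np.cos(1.459),np.sin(1.459)]);v=np.array([-u[1],u[0]]);P0=np.array([506,-108.7])
q=s['eef_pos'][:2]-P0;print(s['eef_pos'],q@u,q@v)
def samp(x,y,h):
    X=np.array([*(P0+x*u+y*v),h]);c=z['R']@X+z['t'];U=c[:2]/c[2]*z['fx']+[z['cx'],z['cy']]
    print(x,y,U.round(), np.round(w(z,*U),1) if 2<U[0]<557 and 2<U[1]<417 else None)
for x in(200,223,245,310,320,330):samp(x,0,81 if x<250 else 58)
samp(320,10,58);samp(320,-10,58)
cv2.imwrite('pics/c7.png',cv2.imread('pics/w6.png'))
E
```

```text
clock: 21.12
eef_pos: [529.6, 101.0, 81.1]
tool_rot: [2.341, 2.093, 0.002]
force: [-4.3, -1.1, 10.3]
opening: -0.4
finger_force: 5.3
clock: 22.12
eef_pos: [529.9, 101.1, 199.0]
tool_rot: [2.342, 2.093, 0.002]
force: [0.1, 0.2, -0.2]
opening: -0.1
finger_force: 0.0
[529.92148595 101.08367965 198.9700928 ] 211.1428292955935 -0.3679302114431464
200 0 [271. 212.] [528.3  89.9  80.5]
223 0 [271. 185.] [530.9 112.9  81. ]
245 0 [271. 157.] [533.3 134.8  80.9]
310 0 [272.  72.] [540.6 199.4  58. ]
320 0 [272.  58.] [541.7 209.3  57.8]
330 0 [272.  44.] [542.8 219.3  57.9]
320 10 [259.  58.] [531.7 210.6  56.7]
320 -10 [284.  58.] [551.6 208.2  57.9]
```

View pics/c7.png

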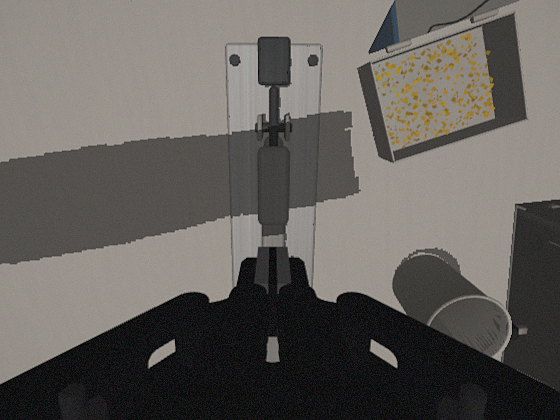

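The wrist view shows the handle level at z ≈ 81 mm and staying locked by itself. The release paddle is centred near (274,61) at z ≈ 58 mm, as expected. Now the lever.

```bash
python3 -m handwheel '[[0.03,0,0,0,0,0,0],[0.075,0.001,0,0,0,0,0],[0.105,0.001,0.01,0,0,0,0],[0.111,0.001,0.04,0,0,0,0],[0.111,0.001,0.085,0,0,0,0],[0.111,0.001,0.12,0,0,0,0],[0.111,0.001,0.132,0,0,0,0],[0.111,0.001,0.134,0,0,0,0]]'; python3 -m handwheel '[[0,0,0.003,0,0,0,0],[0,0,0.006,0,0,0,0],[0,0,0.009,0,0,0,0]]'
```

```text
clock: 23.18
eef_pos: [541.7, 210.9, 62.9]
tool_rot: [-2.341, -2.093, 0.004]
force: [0.7, 0.1, 0.8]
opening: 0.4
finger_force: 0.0
clock: 23.55
eef_pos: [544.0, 211.8, 56.8]
tool_rot: [2.342, 2.093, 0.005]
force: [0.5, 1.0, 4.0]
opening: 0.1
finger_force: 1.9
```

```bash
python3 -m handwheel '[[0,0,0.003,0,0,0,0],[0,0,0.006,0,0,0,0],[0,0,0.009,0,0,0,0]]'; python3 -m handwheel '[[0,0,0.003,0,0,0,0],[0,0,0.006,0,0,0,0],[0,0,0.008,0,0,0,0]]'
```

```text
clock: 23.92
eef_pos: [543.7, 212.0, 47.0]
tool_rot: [2.342, 2.094, 0.004]
force: [0.8, 3.7, 3.9]
opening: -0.1
finger_force: 1.9
clock: 24.3
eef_pos: [542.5, 210.5, 37.6]
tool_rot: [2.342, 2.093, -0.003]
force: [1.4, 0.2, 1.4]
opening: 0.1
finger_force: 1.0
```

```bash
python3 -m handwheel '[[0,0,0.003,0,0,0,0],[0,0,0.005,0,0,0,0],[0,0,0.005,0,0,0,0]]'; python3 -m handwheel '[[0.001,0,-0.01,0,0,0,0],[0.002,0,-0.03,0,0,0,0],[0.003,0,-0.07,0,0,0,0],[0.004,0,-0.12,0,0,0,0],[0.004,0,-0.17,0,0,0,0],[0.004,0,-0.2,0,0,0,0],[0.004,0,-0.2,0,0,0,0]]'
python3 - <<'E'
from h import *
s=r.state();print(s['eef_pos'],s['force']);snap('top','t5');snap('scene','s5')
u=np.array([np.cos(1.459),np.sin(1.459)]);v=np.array([-u[1],u[0]]);P0=np.array([506.5,-108.7])
for n in('top1','t3','t5','s5'):
  z=load(n);print(n)
  for nm,x,h in(('padopen',185,161),('tipopen',200,174),('padlock',223,81),('jawtop',0,139),('paddle',320,58),('fin',-88,62),('cap',0,64)):
    X=np.array([*(P0+x*u),h]);c=z['R']@X+z['t'];U=c[:2]/c[2]*z['fx']+[z['cx'],z['cy']];q=w(z,*U);print(nm,np.round(X),np.round(q))
E
```

```text
clock: 24.68
eef_pos: [542.0, 210.7, 32.7]
tool_rot: [-2.342, -2.093, 0.003]
force: [0.4, -0.4, 0.9]
opening: -0.1
finger_force: 0.7
clock: 25.55
eef_pos: [544.8, 215.7, 237.6]
tool_rot: [2.34, 2.092, 0.01]
force: [0.0, 0.2, 1.1]
opening: -0.2
finger_force: 0.0
[544.76025464 215.6787805  237.6386682 ] [0.01243069 0.16043998 1.09080711]
top1
padopen [527.  75. 161.] [527.  75. 163.]
tipopen [529.  90. 174.] [529.  90. 176.]
padlock [531. 113.  81.] [523. 101. 177.]
jawtop [ 506. -109.  139.] [ 506. -109.  139.]
paddle [542. 209.  58.] [542. 209.  57.]
fin [ 497. -196.   62.] [ 500. -207.    0.]
cap [ 506. -109.   64.] [ 502. -102.  139.]
t3
padopen [527.  75. 161.] [519.  66. 254.]
tipopen [529.  90. 174.] [506.  61. 421.]
padlock [531. 113.  81.] [494.  56. 521.]
jawtop [ 506. -109.  139.] [ 508. -110.  121.]
paddle [542. 209.  58.] [496. 101. 557.]
fin [ 497. -196.   62.] [ 497. -196.   62.]
cap [ 506. -109.   64.] [ 503. -104.  123.]
t5
padopen [527.  75. 161.] [528.  76. 152.]
tipopen [529.  90. 174.] [530.  91. 165.]
padlock [531. 113.  81.] [524. 101. 172.]
jawtop [ 506. -109.  139.] [ 507. -109.  136.]
paddle [542. 209.  58.] [542. 209.  59.]
fin [ 497. -196.   62.] [ 497. -196.   61.]
cap [ 506. -109.   64.] [ 502. -102.  135.]
s5
padopen [527.  75. 161.] [529.  80. 159.]
tipopen [529.  90. 174.] [532.  98. 171.]
padlock [531. 113.  81.] [601. 284.   0.]
jawtop [ 506. -109.  139.] [513. -95. 132.]
paddle [542. 209.  58.] [542. 209.  58.]
fin [ 497. -196.   62.] [ 497. -196.   62.]
cap [ 506. -109.   64.] [ 506. -109.   64.]
```

```bash
python3 -m handwheel '[[0,0,0,0,0,0,0],[0,0,0,0,0,0,0],[0,0,0,0,0,0,0],[0,0,0,0,0,0,0],[0,0,0,0,0,0,0],[0,0,0,0,0,0,0]]'
python3 - <<'E'
from h import *
snap('top','t6');snap('scene','s6')
u=np.array([np.cos(1.459),np.sin(1.459)]);P0=np.array([506.5,-108.7])
for n in('t6','s6'):
  z=load(n);print(n)
  for nm,x,h in(('padopen',185,161),('jawtop',0,139),('paddle',320,58),('fin',-88,62),('cap',-4,64),('cap',-8,64),('cap',-12,64),('cap+',-10,70),('cap+',-14,68),('cap-',-14,58)):
    X=np.array([*(P0+x*u),h]);c=z['R']@X+z['t'];U=c[:2]/c[2]*z['fx']+[z['cx'],z['cy']];q=w(z,*U);print(nm,np.round(X),np.round(q))
E
```

```text
clock: 26.4
eef_pos: [543.3, 215.2, 233.5]
tool_rot: [2.342, 2.094, 0.0]
force: [0.6, -0.7, 0.4]
opening: -0.0
finger_force: 0.0
t6
padopen [527.  75. 161.] [527.  75. 161.]
jawtop [ 506. -109.  139.] [ 507. -109.  139.]
paddle [542. 209.  58.] [542. 209.  58.]
fin [ 497. -196.   62.] [ 497. -196.   61.]
cap [ 506. -113.   64.] [ 502. -106.  139.]
cap [ 506. -117.   64.] [ 501. -109.  139.]
cap [ 505. -121.   64.] [ 501. -113.  139.]
cap+ [ 505. -119.   70.] [ 501. -112.  139.]
cap+ [ 505. -123.   68.] [ 501. -116.  137.]
cap- [ 505. -123.   58.] [ 500. -115.  136.]
s6
padopen [527.  75. 161.] [527.  76. 161.]
jawtop [ 506. -109.  139.] [ 506. -109.  139.]
paddle [542. 209.  58.] [543. 211.  57.]
fin [ 497. -196.   62.] [ 496. -198.   63.]
cap [ 506. -113.   64.] [ 506. -113.   64.]
cap [ 506. -117.   64.] [ 507. -114.   62.]
cap [ 505. -121.   64.] [ 505. -121.   64.]
cap+ [ 505. -119.   70.] [ 510. -110.   65.]
cap+ [ 505. -123.   68.] [ 509. -115.   63.]
cap- [ 505. -123.   58.] [ 504. -124.   59.]
```

The pliers are fully open, the cap top is at 64 mm on the plate (fully home), and the sled is seated.

```bash
python3 -c "
from cell import r
print(r.job_done())"
```

```text
the job is handed in; nothing more can be done
None
```

The job is handed in: the cap is pressed fully home, the pliers locked by themselves and sprang open at the release lever, and the sled is still in the guide; the highest force I read was about 12 N.

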